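# Load the kitting rack in assembly order

### The arm

A 6-joint arm with a two-finger parallel gripper is mounted at the origin on a cart in front of the work surface, level with it; the furniture and walls round the work are solid. World frame = base frame: x ahead of the robot, y to its left, z up, the work surface at z = 0. Lengths are in m, angles in degrees, forces in N, time in s.
With the tool pointing down it reaches from about 0.35 to 0.875 m from the base axis. Payload 4.2 kg.
Tool frame: the origin (TCP) lies midway between the tips of the shut fingers; the grasp point (between the pads) lies 19 mm behind it; y points along the fingers, z is the direction in which the jaws open and shut, and the axes are right-handed (so a half turn about y gives the same grasp; the last joint's range is limited). The gripper opens to 87 mm and grips with 3 to 60 N. Pads are 19 mm wide; open, the fingers measure 117 mm over their backs; the gripper's body (75 mm by 190 mm) begins 51 mm behind the grasp point.
Start: joints at [84.202, 22.042, 0.453, 0, -68.411, -14.817], TCP at [0.22, 0.585, 0.223] pointing down, gripper open.
Joint ranges: [-179.83, 179.83], [-69.29, 118.12], [-61.27, 80.66], [-181.25, 117.63], [-171.15, -9.14], [-177.46, 177.46]. Speed limits (degrees/s): [159.86, 159.86, 180, 180, 180, 180].

### API

Orientations are given as [roll, pitch, yaw] about the fixed x, y, z axes, in that order (R = Rz(yaw) Ry(pitch) Rx(roll)).
In Python, from workcell import env gives the robot as it stands. The module is installed in compiled form; this text tells all that it offers. Calls block until the motion is done:
- env.goto(position, orientation): joint-space move of the TCP to a pose.
- env.move_straight(position, rotation=None, rate=0.15, force_limit=None): straight line of the TCP; rotation=None keeps the orientation; rate is the mean speed in m/s. With force_limit (N) it stops when the force on the tool has changed by that much, and returns True; else False.
- env.set_joints(angles): joint-space move.
- env.gripper_to(opening, grasp_force=None): opening from 0.0 (shut) to 1.0 (fully open); grasp_force is the grip in N (None keeps the last); returns when the fingers have stopped.
- env.dwell(seconds).
- env.inverse_kinematics(position, orientation): joint angles nearest the present ones, or None.
- env.read_state(): the state.
- env.grab_frame(name): name is "side" or "top" or "wrist"; returns a dict with "image" (420x560x3 uint8, blue, green, red), "fx", "fy", "cx", "cy" (pixels), "D" ([k1, k2, p1, p2, k3] as OpenCV has them; the pictures are not rectified), "position" and "orientation" of the camera in the world. Camera axes: x right, y up, looking along -z (the intrinsics and any distortion apply to the point x, -y, -z); pixel columns grow to the right and rows downward; lengths in m; the calibration is good to about 2 mm. A picture is of the moment at which its call begins. There is no depth.
A pose or a line that the arm cannot do raises env.Unreachable and nothing moves.
- env.close_job(): hands the job in, once; it reports no verdict.
Trained networks look in a picture, given as the dict that the camera call returned (one of the last four; its "shot" number tells which), for a name from the list of things; names that differ only in an ending like _2 or _b are one class to them, and where a whole thing is asked for, a point or a joint stands for the part that bears it (a point fixed in the world has none). Each returns a list of dicts, best first, with "score" (0 to 1); they miss things now and then, are a little off and sometimes report something else, mostly with a low value. They report only what shows in the picture. A call takes as long as a camera call. They do not tell look-alikes from the thing itself.
- env.search_frame(picture, thing): "xyz" ([x, y, z] in m, in world coordinates, good to about 4 mm: the middle of the surface that is visible of it).
- env.trace(picture, thing): "mask" (420x560 bool, what is visible of it).
The state is a dict: "clock": time; "joint_positions": joint angles; "qvel": joint speeds; "joint_torque": joint torques, N m; "position": TCP position; "tool_rot": TCP orientation; "force": force on the tool from outside, world axes, zero at the start; "wrist_torque": the same for the moment, N m; "opening": opening from 0.0 (shut) to 1.0 (fully open).
Only numpy, scipy, OpenCV 4.12 (cv2) and the standard library are available. Lean on these libraries where they do the work, as an engineer would, in place of code of your own. Each camera call takes 0.05 s, during which the arm holds its last target.

### The job

The kitting rack on the bench has three pockets, numbered by one, two and three drilled dots on the ledge in front of each, and pocket one already holds its bolt. Fill the rest in order: first lay the brass hex nipple from the bench on its side in the two-dot pocket, then stand the pipe elbow from the bench, one mouth down as it stands now, in the three-dot pocket. Set both down on the pocket floor rather than dropping them, and leave the bolt in its pocket and the other things on the bench where they are.

Things in the scene. Friction and masses are not known exactly. Their poses are not given: they have to be found in the camera images.
- rack: the kitting rack, fixed: dark steel plate 146 x 340 mm carrying three fixed pockets side by side along its y, 108 mm apart, in an order that varies. Axes: z up, x away from the robot, y along the row. End plates rise 18 mm above the bench. Origin on the bench under the middle pocket's centre
- pocket_two (a point): centre of the floor of the two-dot pocket, 9 mm above the bench. Open grey metal pocket, 84 mm (x) by 100 mm (y) inside, walls 3 to 4 mm thick, rising 10 mm above the floor. Axes: z up, y along the row of pockets, x away from the robot; on the -x side, towards the robot, is a ledge 30 mm wide, as high as the walls, with black dots 12 mm across, 24 mm apart on top
- pocket_three (a point): centre of the floor of the three-dot pocket; sizes and axes as for the two-dot pocket
- pocket_one (a point): centre of the floor of the one-dot pocket, which holds a bolt; sizes and axes as for the two-dot pocket
- nipple_mid (a point): centre of the hex nipple: brass-coloured double-threaded pipe piece lying on its side, 59 mm long, 26 mm in diameter, with a hexagon in the middle 27 mm high and 31 mm across its side corners, 0.11 kg. The point is on its axis at mid length, 13.5 mm above the bench. Long axis is y; x lies across it, level at the start; z up at the start
- nipple: the hex nipple again; origin at mid length on its underside as it lies at the start, same axes as nipple_mid
- elbow: 90 degree pipe elbow, mottled brown, 42 (x) x 57 (y) x 57 (z) mm, 0.21 kg, standing on one mouth, the other facing its -y. Origin under its centre, z up. Mouth collars are 42 mm across: lower one from y -13 to +28 mm, 12 mm high; side one y -28 to -17 mm. The round body between is 32 mm wide in x, 52 mm high: a good grasp is across x at y +2 mm, 36 mm up
- bolt: grey hex bolt, 27 x 71 x 24 mm, lying in the one-dot pocket; origin at its middle, underside; must stay there
- punch: bystander: grey steel centre punch lying flat, 106 mm long (y), 12 mm thick, origin under its centre
- nut: bystander: hex nut, 24 x 27 x 13 mm, origin under its centre
- bolt_spare: bystander: dark hex bolt on the bench, 27 x 71 x 24 mm, origin under its centre
Mind the look-alikes: they are no part of the job. Several things look just like the elbow: the one meant starts farthest to the robot's right. What is shaped like the nipple but pink is not meant.

How it is judged (in metres and radians):
On the way, in this order (a step that is already met when the one before it is completed fails the run):
1. the nipple lies released and still in the two-dot pocket (horizontal distance between nipple_mid and pocket_two below 0.045 m and z of nipple_mid in the frame of pocket_two between 0.009 and 0.019 m and angle between nipple's own y axis and vertical between 1.42 and 1.72 rad and contact force between the fingers and nipple below 0.2 N and linear speed of nipple below 0.03 m/s), for 0.2 s.
2. the elbow stands released and still in the three-dot pocket, the nipple still in its own (horizontal distance between nipple_mid and pocket_two below 0.045 m and z of nipple_mid in the frame of pocket_two between 0.009 and 0.019 m and angle between nipple's own y axis and vertical between 1.42 and 1.72 rad and horizontal distance between elbow and pocket_three below 0.045 m and z of elbow in the frame of pocket_three between -0.005 and 0.005 m and angle between elbow's own z axis and vertical below 0.15 rad and contact force between the fingers and elbow below 0.2 N and linear speed of elbow below 0.03 m/s), for 0.2 s.
At the end, for the whole second after the job is handed in: Nipple on its side on the two-dot pocket floor (centre within 45 mm of the pocket centre, 9-19 mm above the floor, within 0.15 rad of level); elbow standing in the three-dot pocket (within 45 mm, 5 mm of the floor, tilt under 0.15 rad); both released, at rest; bolt within 30 mm of its start (all of step 2 and contact force between the fingers and nipple below 0.2 N and linear speed of nipple below 0.03 m/s and distance of bolt from where it was at the start of the episode below 0.03 m); the robot touches nothing.
It fails at once if nipple or elbow dropped: falling or flying free of the fingers faster than 0.7 m/s (a drop of about 25 mm) ((contact force between the fingers and nipple below 0.05 N and linear speed of nipple above 0.7 m/s) or (contact force between the fingers and elbow below 0.05 N and linear speed of elbow above 0.7 m/s)).
It fails at once if the bolt moved more than 30 mm (distance of bolt from where it was at the start of the episode above 0.03 m).
It fails at once if a bystander (punch, nut, spare bolt) moved more than 30 mm (distance of any of punch, nut, bolt_spare from where it was at the start of the episode above 0.03 m).
It also fails if it takes over 67 s, if anything falls off the work surface, if the arm or the gripper's body presses on something with over 40 N, if the wrist force passes 120 N, or if a joint passes its speed limit or range.

## Working session

There is one attempt and no reset: what is moved stays moved. The work goes in short steps, each a Python script; the robot and the scene stay as the last script left them, time stands still between calls to the robot, and variables do not carry over. Pictures are saved under pics/ and viewed, and the job is handed in when it is done.

```bash
mkdir -p pics; ls; python3 - <<'E'
from workcell import env
import cv2
for n in ["top","side","wrist"]:
    f=env.grab_frame(n); cv2.imwrite(f"pics/a_{n}.png",f["image"])
    print(n,f["fx"],f["cx"],f["D"],f["position"],f["orientation"],f["shot"])
    for t in ["rack","nipple","elbow","bolt","punch","nut","pocket_two","pocket_three","pocket_one"]:
        try:
            r=env.search_frame(f,t); print(t,[(round(q["score"],2),[round(v,3) for v in q["xyz"]]) for q in r])
        except Exception as e: print(t,repr(e))
print(env.read_state())
E
```

```text
pics
top 462.4666776679927 276.1426113684981 [-0.05002089  0.          0.          0.          0.        ] [0.46840794 0.12729598 1.2086476 ] [  5.29039539   0.13035405 -89.43972982] 1
rack [(0.79, [0.506, -0.106, 0.009])]
nipple [(0.77, [0.499, 0.261, 0.029]), (0.71, [0.385, 0.287, 0.027])]
elbow [(0.86, [0.672, 0.336, 0.041]), (0.75, [0.606, 0.249, 0.048]), (0.33, [0.551, -0.006, 0.021])]
bolt [(0.44, [0.556, -0.004, 0.024])]
punch [(0.55, [0.593, 0.458, 0.01])]
nut []
pocket_two [(0.68, [0.513, -0.215, 0.005])]
pocket_three [(0.57, [0.529, -0.11, 0.01])]
pocket_one [(0.74, [0.546, -0.001, 0.01]), (0.15, [0.504, -0.104, 0.005])]
side 387.43136586465124 283.0648922321804 [0.0175588 0.        0.        0.        0.       ] [0.58212218 0.92405817 0.74335721] [ 48.35557735   1.10280694 178.69389159] 2
rack [(0.67, [0.531, -0.023, -0.001])]
nipple [(0.83, [0.499, 0.269, 0.022]), (0.59, [0.387, 0.296, 0.024])]
elbow [(0.84, [0.605, 0.265, 0.037]), (0.8, [0.462, 0.418, 0.041]), (0.66, [0.682, 0.349, 0.04])]
bolt []
punch [(0.56, [0.593, 0.469, 0.013])]
nut [(0.51, [0.748, 0.25, 0.01])]
po
[... 441 characters left out ...]
]
pocket_three []
pocket_one []
{'clock': 1.5, 'joint_positions': array([ 8.41998361e+01,  2.20411919e+01,  4.55177706e-01,  5.85523574e-04,
       -6.84110014e+01, -1.48180241e+01]), 'qvel': array([ 0.04003569,  0.08547977,  0.02934677,  0.01689413,  0.08636694,
       -0.08856902]), 'joint_torque': array([-7.36316429e-05, -3.90467048e+01,  1.87622702e+01,  4.22452703e+00,
        1.54957816e-02, -1.72740721e-05]), 'position': array([0.22004734, 0.58498301, 0.2225742 ]), 'tool_rot': array([-9.00030244e+01, -2.36906735e-04,  1.59382027e+02]), 'force': array([-0.26146819, -0.43038113,  0.40117923]), 'wrist_torque': array([ 0.01422566, -0.00917528, -0.05164191]), 'opening': 0.9991341073654013}
```

View pics/a_top.png

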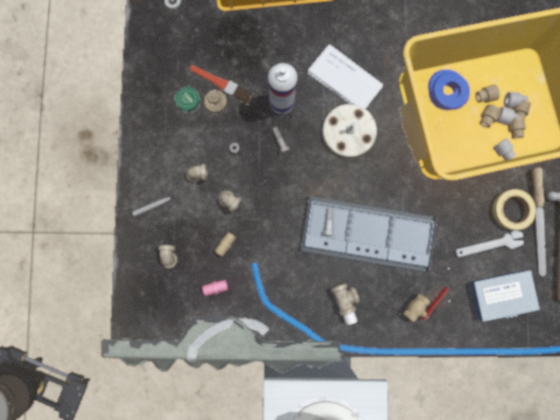

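View pics/a_side.png

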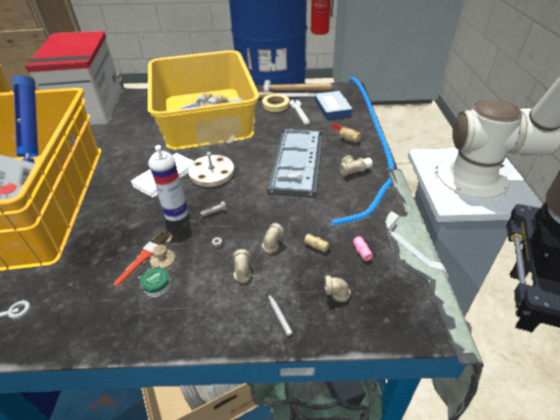

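View pics/a_wrist.png

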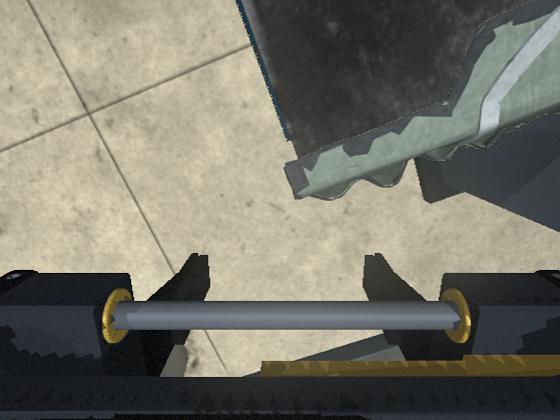

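```bash
python3 - <<'E'
import cv2
a=cv2.imread("pics/a_top.png")
r=lambda im,f:cv2.resize(im,None,fx=f,fy=f,interpolation=cv2.INTER_CUBIC)
cv2.imwrite("pics/b1.png",r(a[190:330,295:455],5)[:600])
cv2.imwrite("pics/b2.png",r(a[150:300,140:260],4))
s=cv2.imread("pics/a_side.png")
cv2.imwrite("pics/b3.png",r(s[120:310,220:400],3))
E
```

```text
(no output)
```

View pics/b1.png

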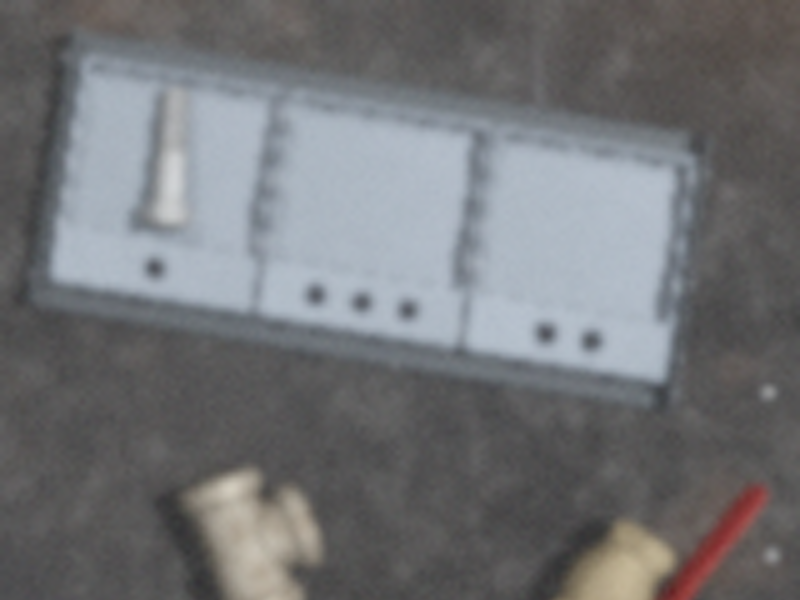

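View pics/b2.png

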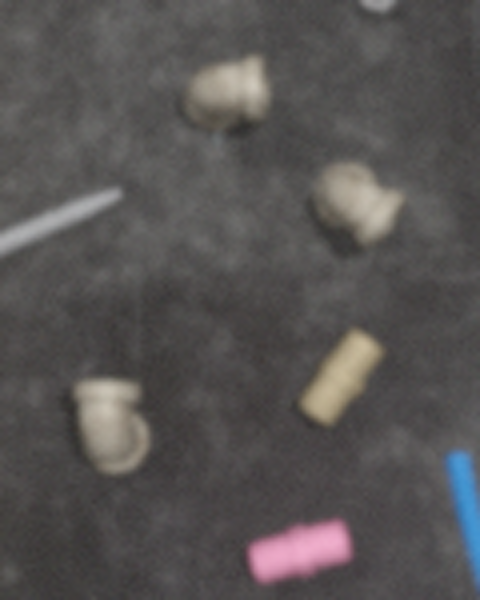

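View pics/b3.png

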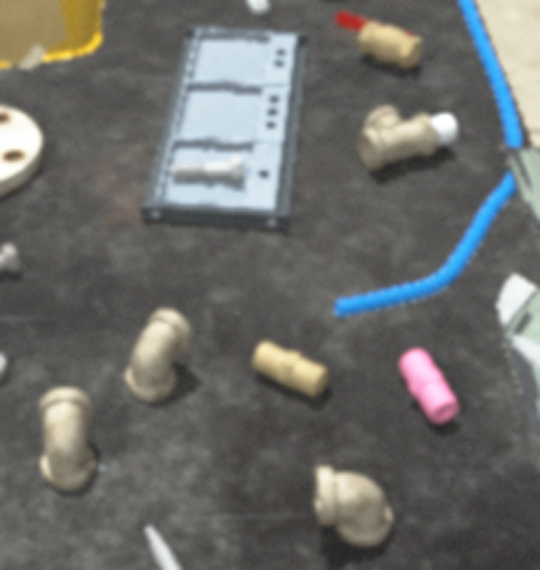

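```bash
cat > h.py <<'E'
from workcell import env
import cv2, numpy as np
from scipy.spatial.transform import Rotation as Rn
def cam(f):
    R=Rn.from_euler("xyz",f["orientation"],degrees=True).as_matrix()
    K=np.array([[f["fx"],0,f["cx"]],[0,f["fy"],f["cy"]],[0,0,1]])
    return R@np.diag([1,-1,-1]),np.array(f["position"]),K,np.array(f["D"])
def unproj(f,px,z):
    R,p,K,D=cam(f)
    px=np.array(px,float).reshape(-1,1,2)
    u=cv2.undistortPoints(px,K,D)[:,0]
    d=np.c_[u,np.ones(len(u))]@R.T
    return p+d*((z-p[2])/d[:,2])[:,None]
def proj(f,P):
    R,p,K,D=cam(f); P=np.array(P,float).reshape(-1,3)
    return cv2.projectPoints(P,cv2.Rodrigues(R.T)[0],-R.T@p,K,D)[0][:,0]
def shot(name,cam_="wrist"):
    f=env.grab_frame(cam_); cv2.imwrite(f"pics/{name}.png",f["image"]); return f
E
python3 - <<'E'
from h import *
for yaw in (0,30,60,90,-30,-60,-90,180): print(yaw,env.inverse_kinematics([0.55,0.25,0.25],[-90,0,yaw]))
f=env.grab_frame("top")
d=unproj(f,[[325.8,243.6],[367.2,250.4],[408.7,257.4]],0.019); print(d, np.diff(d,axis=0), np.linalg.norm(np.diff(d,axis=0),axis=1))
# rack outer plate corners from crop /5
c=np.array([[70,40],[703,135],[668,400],[33,300]])/5+[295,190]
print(unproj(f,c,0.018))
env.goto([0.52,0.25,0.25],[-90,0,0])
f=shot("c1")
for t in ["nipple","elbow"]:
    print(t,[(round(q["score"],2),np.round(q["xyz"],3)) for q in env.search_frame(f,t)])
    m=env.trace(f,t)
    for q in m: ys,xs=np.nonzero(q["mask"]); print(q["score"],xs.mean(),ys.mean(),cv2.minAreaRect(np.c_[xs,ys].astype(np.float32)))
print(env.read_state()["clock"])
E
```

```text
0 [ 3.97813685e+01  1.90216536e+01 -1.02985489e-01 -2.54444375e-14
 -7.08753609e+01 -1.29781368e+02]
30 [ 3.97813685e+01  1.90216536e+01 -1.02985489e-01 -2.54444375e-14
 -7.08753609e+01 -9.97813685e+01]
60 [ 39.78136847  19.0216536   -0.10298549   0.         -70.87536091
 -69.78136847]
90 [ 39.78136847  19.0216536   -0.10298549   0.         -70.87536091
 -39.78136847]
-30 [ 3.97813685e+01  1.90216536e+01 -1.02985489e-01  0.00000000e+00
 -7.08753609e+01 -1.59781368e+02]
-60 [ 3.97813685e+01  1.90216536e+01 -1.02985489e-01  0.00000000e+00
 -7.08753609e+01  1.70218632e+02]
-90 [ 3.97813685e+01  1.90216536e+01 -1.02985489e-01  0.00000000e+00
 -7.08753609e+01  1.40218632e+02]
180 [ 3.97813685e+01  1.90216536e+01 -1.02985489e-01  2.54444375e-14
 -7.08753609e+01  5.02186315e+01]
[[ 0.49824408  0.00273755  0.019     ]
 [ 0.48172909 -0.10375046  0.019     ]
 [ 0.46461101 -0.21076015  0.019     ]] [[-0.016515   -0.106488    0.        ]
 [-0.01711808 -0.1070097   0.        ]] [0.10776103 0.10837022]
[[ 0.61590133  0.04623715  0.018     ]
 [ 0.56955137 -0.28307048  0.018     ]
 [ 0.43268631 -0.26217869  0.018     ]
 [ 0.48129499  0.06477902  0.018     ]]
nipple [(0.9, array([0.495, 0.265, 0.025])), (0.88, array([0.391, 0.287, 0.025])), (0.27, array([0.593, 0.462, 0.012]))]
0.97 295.7027804410355 166.24544582933845 ((295.393798828125, 166.736083984375), (24.338504791259766, 50.58413314819336), 39.47245788574219)
0.66 317.9156534954407 67.83890577507599 ((317.9359130859375, 67.90524291992188), (27.998226165771484, 54.29701614379883), 77.73522186279297)
elbow [(0.88, array([0.661, 0.341, 0.031])), (0.88, array([0.467, 0.401, 0.044])), (0.84, array([0.6  , 0.252, 0.046]))]
0.6 287.2366220735786 251.36204013377926 ((287.5723876953125, 250.59730529785156), (42.781986236572266, 33.969974517822266), 19.653823852539062)
3.575
```

View pics/c1.png

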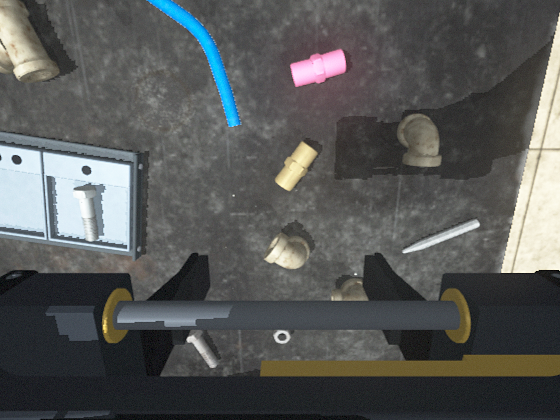

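```bash
python3 - <<'E'
from h import *
f=env.grab_frame("wrist")
for q in env.trace(f,"nipple"):
    ys,xs=np.nonzero(q["mask"]); 
    if not(270<xs.mean()<330 and ys.mean()>120): continue
    w=unproj(f,np.c_[xs,ys],0.0135)[:,:2]; c,s,a=cv2.minAreaRect((w*1000).astype(np.float32)); print("wrist",c,s,a,w.mean(0))
f=env.grab_frame("top")
for q in env.trace(f,"nipple"):
    ys,xs=np.nonzero(q["mask"]); 
    w=unproj(f,np.c_[xs,ys],0.0135)[:,:2]; c,s,a=cv2.minAreaRect((w*1000).astype(np.float32)); print("top",c,s,a,w.mean(0))
E
```

```text
wrist (498.4001770019531, 261.3460693359375) (29.92348861694336, 61.66804885864258) 55.497161865234375 [0.49718296 0.26130588]
top (384.271728515625, 286.8952331542969) (27.08690071105957, 61.39685821533203) 13.125922203063965 [0.38445302 0.2869954 ]
top (480.58038330078125, 269.8292541503906) (18.00922203063965, 31.010957717895508) 0.6193403005599976 [0.48153867 0.27006173]
top (612.8414916992188, 250.0166778564453) (53.21223068237305, 31.726932525634766) 76.47315979003906 [0.61158646 0.25143032]
```

```bash
python3 - <<'E'
from h import *
f=env.grab_frame("wrist")
for q in env.trace(f,"nipple"):
    ys,xs=np.nonzero(q["mask"]); 
    if not(270<xs.mean()<330 and ys.mean()>120): continue
    w=unproj(f,np.c_[xs,ys],0.0135)[:,:2]; e,v=np.linalg.eigh(np.cov(w.T)); print(np.degrees(np.arctan2(*v[::-1,1])))
env.gripper_to(0.65)
env.goto([0.498,0.261,0.12],[-90,0,145])
f=shot("c2")
for q in env.trace(f,"nipple"):
    ys,xs=np.nonzero(q["mask"]); 
    w=unproj(f,np.c_[xs,ys],0.0135)[:,:2]; e,v=np.linalg.eigh(np.cov(w.T)); print(w.mean(0),cv2.minAreaRect((w*1000).astype(np.float32)),np.degrees(np.arctan2(*v[::-1,1])))
print(proj(f,[0.498,0.261,0.0135]))
E
```

```text
144.57749143918227
92.04370562912123
[0.49684975 0.26285148] ((495.99462890625, 263.5370788574219), (30.109325408935547, 66.25437927246094), 54.04197692871094) 144.65238476497564
[0.37576795 0.30540548] ((381.8196105957031, 291.6690673828125), (28.245948791503906, 59.91182327270508), 19.05052375793457) 116.36390164157973
[[286.00034522 215.37383747]]
```

View pics/c2.png

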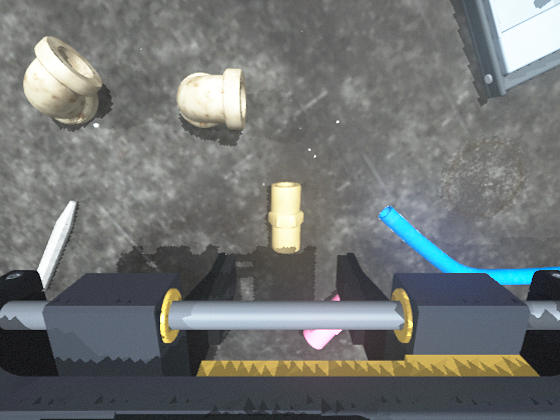

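```bash
python3 - <<'E'
from h import *
print(env.move_straight([0.4973,0.2617,0.03],rate=0.12))
print(env.move_straight([0.4973,0.2617,0.005],rate=0.06,force_limit=12))
env.gripper_to(0.0,25)
s=env.read_state(); print(s["opening"],s["position"],s["force"],s["clock"])
env.move_straight([0.4973,0.2617,0.13],rate=0.12)
s=env.read_state(); print(s["opening"],s["force"],s["clock"])
f=shot("c3")
E
```

```text
False
False
0.3268839312852633 [0.49747697 0.26184971 0.00524265] [-0.00254029 -0.61256593  2.01207292] 9.0083
0.32537740278619975 [-0.79998667  0.07779333 -0.83465339] 10.2
```

View pics/c3.png

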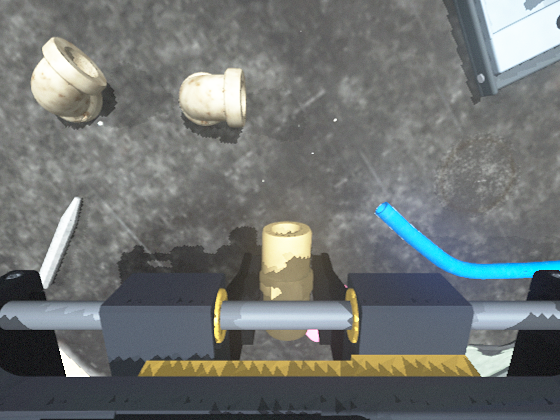

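```bash
python3 - <<'E'
from h import *
env.goto([0.523,-0.2195,0.13],[-90,0,81])
f=shot("d1")
P2=np.array([0.523,-0.2195]);ex=np.array([.988,-.1556]);ey=np.array([.1556,.988])
c=[list(P2+a*ex*.042+b*ey*.05)+[0.019] for a,b in((1,1),(1,-1),(-1,-1),(-1,1))]
im=f["image"].copy()
for p in proj(f,c): cv2.circle(im,tuple(int(v) for v in p),4,(0,0,255),1)
cv2.imwrite("pics/d1m.png",im)
E
```

```text
(no output)
```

View pics/d1m.png

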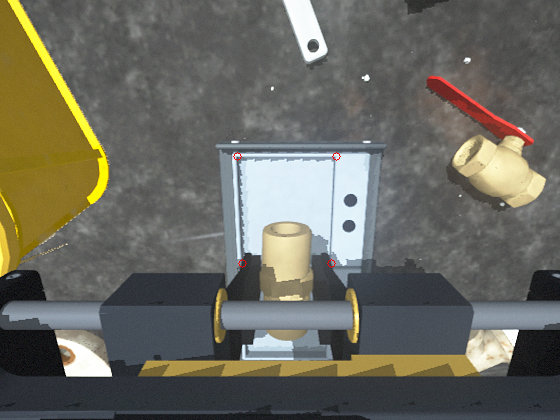

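```bash
python3 - <<'E'
from h import *
env.move_straight([0.523,-0.2195,0.03],rate=0.12)
print(env.move_straight([0.523,-0.2195,0.011],rate=0.03,force_limit=4))
s=env.read_state(); print(s["position"],s["force"])
env.gripper_to(0.5); 
s=env.read_state(); print(s["position"],s["force"],s["opening"])
env.move_straight([0.523,-0.2195,0.13],rate=0.12)
env.dwell(0.2)
f=shot("d2")
print(env.search_frame(f,"nipple"),env.read_state()["clock"])
E
```

```text
True
[ 0.5228884  -0.21953039  0.01414273] [0.08122142 1.65197479 4.4175973 ]
[ 0.52199515 -0.21927307  0.01338057] [-0.26047214 -0.39289901 -0.22867863] 0.4964331286037546
[{'xyz': [0.5163, -0.218, 0.0307], 'score': 0.88}] 15.6
```

View pics/d2.png

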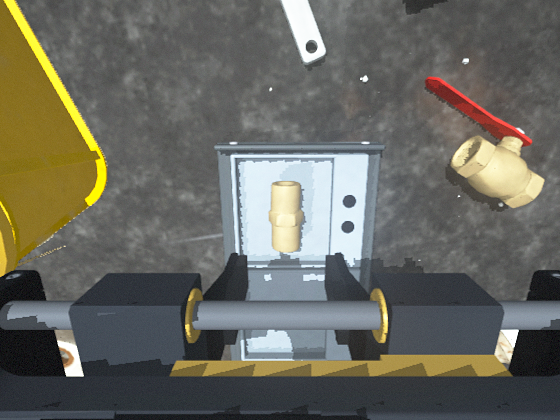

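```bash
python3 - <<'E'
from h import *
env.gripper_to(0.95)
env.goto([0.58,0.24,0.2],[-90,0,55])
f=shot("e1")
print(env.search_frame(f,"elbow"))
E
```

```text
[{'xyz': [0.6054, 0.2451, 0.0483], 'score': 0.86}, {'xyz': [0.4664, 0.3932, 0.0351], 'score': 0.76}]
```

View pics/e1.png

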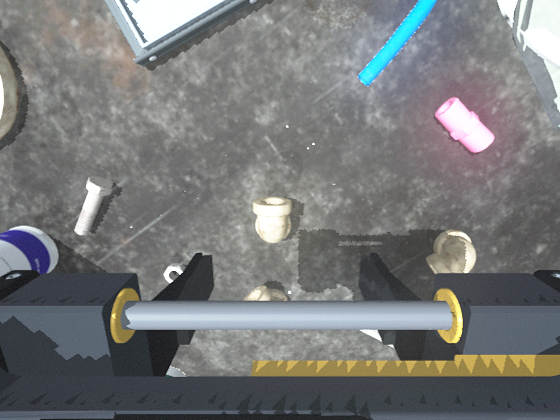

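```bash
cat > fit.py <<'E'
from h import *
from scipy.optimize import minimize
t=np.linspace(0,2*np.pi,40)
def cyl(axis,c,r,a,b):
    o=[]
    for h in(a,b):
        if axis=="y": o.append(np.c_[r*np.cos(t),np.full(40,h),c+r*np.sin(t)])
        else: o.append(np.c_[r*np.cos(t),c+r*np.sin(t),np.full(40,h)])
    return np.vstack(o)
u=np.random.default_rng(0).normal(size=(300,3));u/=np.linalg.norm(u,axis=1)[:,None]
sph=u*.016+[0,.0075,.036]
parts=[cyl("y",.036,.021,-.028,-.017),cyl("z",.0075,.021,0,.012),np.vstack([cyl("y",.036,.016,-.017,-.0165),sph]),np.vstack([cyl("z",.0075,.016,.012,.013),sph])]
def render(f,q):
    c,s=np.cos(q[2]),np.sin(q[2]);R=np.array([[c,-s,0],[s,c,0],[0,0,1]]);S=4
    m=np.zeros((420*S,560*S),np.uint8)
    for p in parts:
        px=proj(f,p@R.T+[q[0],q[1],0])*S+S/2
        cv2.fillConvexPoly(m,cv2.convexHull(px.astype(np.int32)),255)
    return cv2.resize(m,(560,420),interpolation=cv2.INTER_AREA)/255.
def fit(frames,q0):
    def cost(v):
        q=np.array(v)*[.01,.01,.2]+q0
        return sum(np.abs(render(f,q)-m).sum()/m.sum() for f,m in frames)
    r=minimize(cost,[0,0,0],method="Nelder-Mead",options=dict(initial_simplex=[[0,0,0],[.6,0,0],[0,.6,0],[0,0,1]],xatol=.005,fatol=1e-4))
    return r.x*[.01,.01,.2]+q0,r.fun
E
python3 - <<'E'
from fit import *
q0=np.array([.605,.25,np.radians(-35)])
F=[]
for n in("wrist","top"):
    f=env.grab_frame(n); e=proj(f,[.605,.25,.035])[0]
    for q in env.trace(f,"elbow"):
        ys,xs=np.nonzero(q["mask"])
        if np.hypot(xs.mean()-e[0],ys.mean()-e[1])<20: F.append((f,q["mask"].astype(float))); print(n,q["score"],q["mask"].sum());break
for fr in (F,F[:1],F[1:]):
    q,c=fit(fr,q0); print(q[:2],np.degrees(q[2]),c)
q,c=fit(F,q0)
im=F[0][0]["image"].copy(); m=(render(F[0][0],q)>.5).astype(np.uint8)
cs,_=cv2.findContours(m,0,1); cv2.drawContours(im,cs,-1,(0,0,255),1)
cv2.imwrite("pics/e2.png",cv2.resize(im[150:280,200:350],None,fx=4,fy=4))
E
```

```text
wrist 0.88 1429
[0.61019668 0.25376267] -36.422168737235026 0.16236501598540046
[0.61019668 0.25376267] -36.422168737235026 0.16236501598540046
[0.605 0.25 ] -35.0 0.0
```

View pics/e2.png

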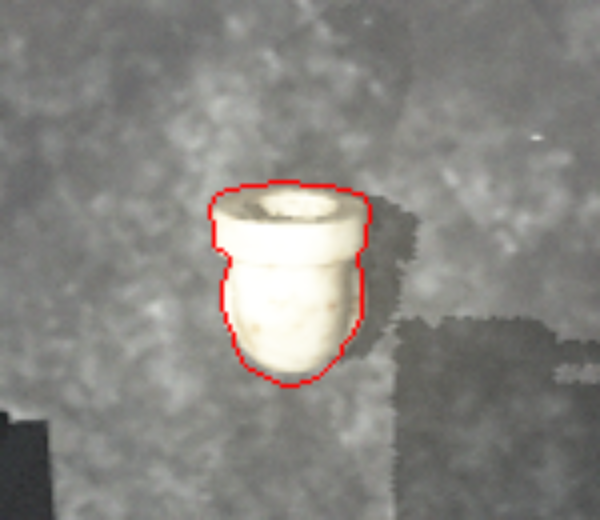

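```bash
python3 - <<'E'
from h import *
x,y=0.6112,0.2554
env.goto([x,y,0.1],[-90,0,54])
f=shot("e3")
print(env.move_straight([x,y,0.017],rate=0.08,force_limit=10))
env.gripper_to(0.0,30)
s=env.read_state(); print(s["opening"]*87,s["position"],s["force"],s["clock"])
env.move_straight([x,y,0.14],rate=0.12)
s=env.read_state(); print(s["opening"]*87,s["force"],s["clock"])
f=shot("e4"); g=shot("e4s","side")
E
```

```text
False
31.839375854995858 [0.61110778 0.25544111 0.01698933] [-0.41565531 -0.12794435  0.63357213] 21.1583
32.14199851301681 [-0.11422978 -0.88131006 -1.58299868] 22.3333
```

View pics/e4.png

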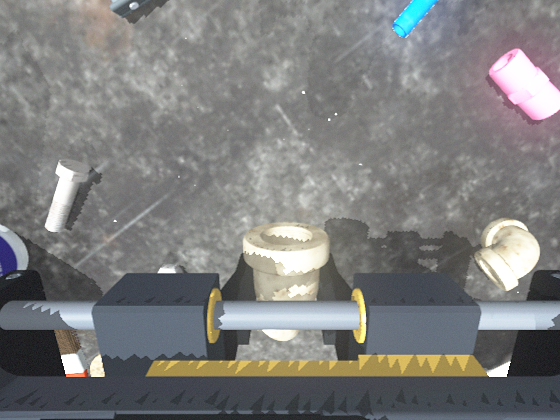

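View pics/e4s.png

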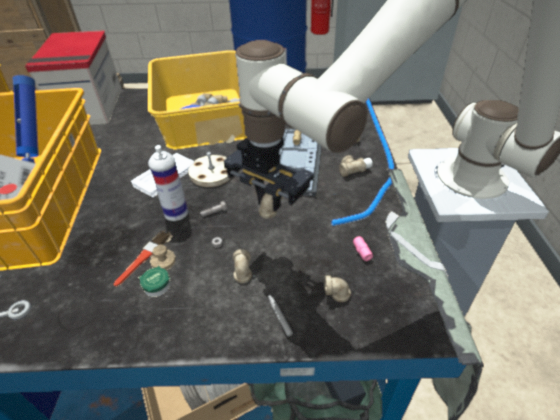

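```bash
python3 - <<'E'
from h import *
x,y=0.540,-0.1115
env.goto([x,y,0.14],[-90,0,81])
f=shot("f1")
env.move_straight([x,y,0.04],rate=0.12)
print(env.move_straight([x,y,0.023],rate=0.025,force_limit=4), env.move_straight([x,y,0.0235],rate=0.025) if 0 else "")
s=env.read_state(); print(s["position"],s["force"],s["opening"]*87,s["clock"])
E
```

```text
True 
[ 0.53985302 -0.11146823  0.02590091] [-0.42346793  0.25233235  4.54355698] 32.24412265492833 25.425
```

View pics/f1.png

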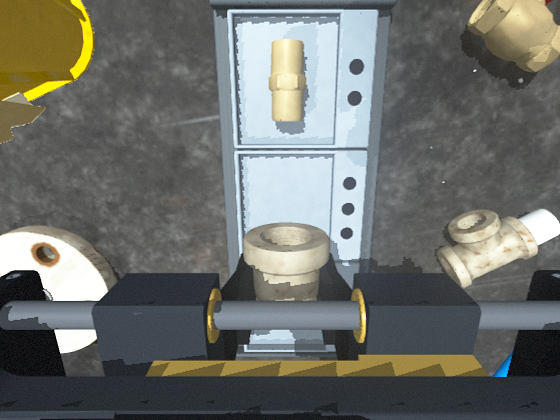

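Contact came at 0.0259, against 0.026 expected, so the elbow is on the floor. Next I release it.

```bash
python3 - <<'E'
from h import *
x,y=0.540,-0.1115
env.gripper_to(0.6)
env.move_straight([x,y,0.15],rate=0.1)
env.goto([0.48,0.0,0.25],[-90,0,81])
env.dwell(0.3)
f=shot("g1"); g=shot("g1s","side")
cv2.imwrite("pics/g2s.png",cv2.resize(g["image"][100:310,220:400],None,fx=2.8,fy=2.8))
print(env.search_frame(g,"elbow"),env.search_frame(g,"nipple"),env.read_state()["clock"])
E
```

```text
[{'xyz': [0.5349, -0.0984, 0.045], 'score': 0.75}, {'xyz': [0.6827, 0.3517, 0.0386], 'score': 0.75}, {'xyz': [0.464, 0.4177, 0.04], 'score': 0.59}] [{'xyz': [0.3884, 0.2943, 0.0245], 'score': 0.71}] 28.7
```

View pics/g1.png

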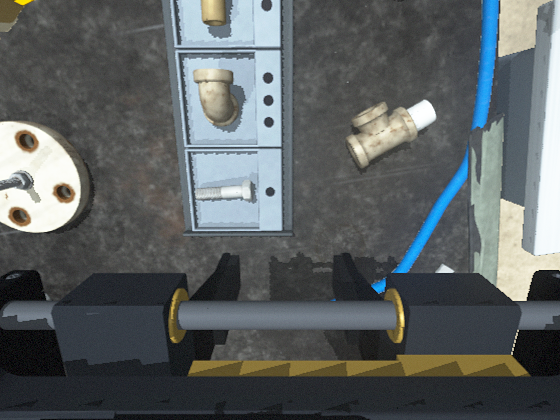

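View pics/g2s.png

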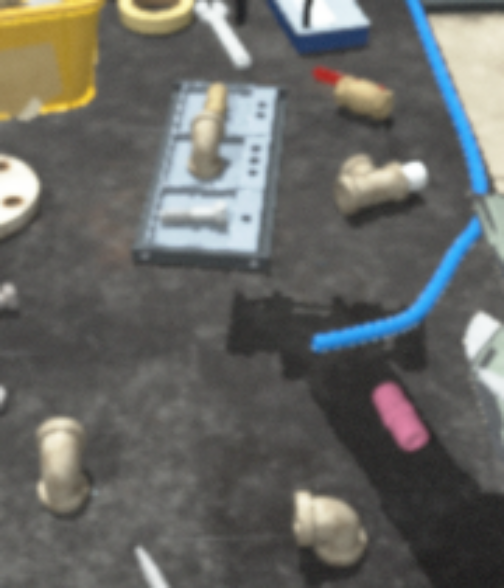

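```bash
python3 - <<'E'
from fit import *
import fit as F
f=env.grab_frame("wrist")
q=np.array([.540-.0003,-.1115-.002,np.radians(-9)])
oproj=F.proj
F.proj=lambda f,P: oproj(f,np.asarray(P)+[0,0,.009])
for r in env.trace(f,"elbow"):
    ys,xs=np.nonzero(r["mask"]); print(r["score"],xs.mean(),ys.mean())
    if abs(xs.mean()-215)<25:
        qq,c=fit([(f,r["mask"].astype(float))],q); print(qq[:2],np.degrees(qq[2]),c)
im=f["image"].copy(); m=(render(f,q)>.5).astype(np.uint8)
cs,_=cv2.findContours(m,0,1); cv2.drawContours(im,cs,-1,(0,0,255),1)
cv2.imwrite("pics/g3.png",cv2.resize(im[0:240,150:310],None,fx=2.5,fy=2.5))
E
```

```text
0.81 216.30437044745057 94.9401664932362
[ 0.54093566 -0.11239427] -9.191768787342845 0.05456122095039889
```

View pics/g3.png

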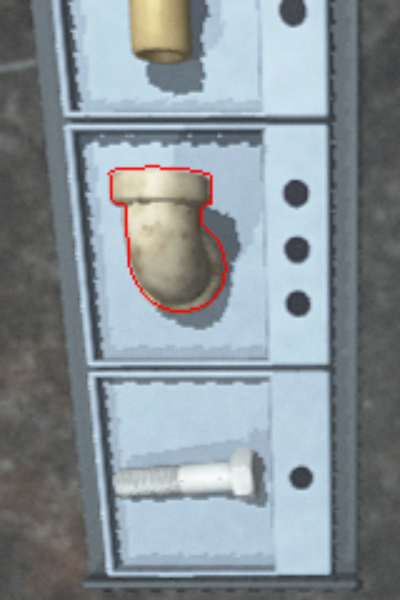

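The upright elbow model on the pocket floor matches the picture almost exactly: it is standing at (0.541, -0.112), the nipple is still in the two-dot pocket and the bolt is untouched. I'm handing in.

```bash
python3 -c "
from workcell import env
print(env.read_state()['clock']); print(env.close_job())"
```

```text
28.8
the job is handed in; nothing more can be done
None
```

Both parts are in their pockets and the job was handed in at 28.8 s; `close_job` reports no verdict.

- **Nipple:** I laid the brass nipple on its side in the two-dot pocket, the end pocket on the robot's right. It touched the floor with the TCP at z = 0.0141 m (0.014 expected), and I released it there. The picture taken straight afterwards shows it lying flat in the pocket. The last wrist view shows only one end of it, still in place, and the side-camera network did not report it because the elbow partly hides it.
- **Elbow:** I took the rightmost of the three look-alikes and stood it in the three-dot pocket, the middle one. It touched the floor at z = 0.0259 m (0.026 expected). Fitting an upright elbow model to the last picture put it at (0.541, -0.112), about 1 mm from the pocket centre I had estimated, and the outline matched.
- **Everything else:** The bolt was in its pocket in the last picture. I planned the moves clear of the punch, nut and spare bolt and saw no contact, but did not measure their positions afterwards. The arm ended clear above the bench with the gripper empty.
- **Checks that failed or disagreed:** The network gave wrong low-score results now and then. It also did not find the elbow in the top picture used to locate it, so I fitted the elbow's grasp position from the wrist picture alone. The grasp width of 32 mm then agreed with the given size.

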